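# Third hand at the stop-pin jig

### The job

Take the loose steel pin out of its holder block and stand it fully home in the empty hole of the metal jig plate, and let go of it. Then slide the wooden rail on the plate back against both stops, the fixed one and the pin, and press it there flat on the plate with a steady push of about 10 newtons, shared evenly between the two stops, so that I can screw it down; finish while still pressing, not letting go, and leave the other things on the bench where they are.

Things in the scene. Friction and masses are not known exactly. Their poses are not given: they have to be found in the camera images.
- jig: Aluminium jig plate fixed to the bench, 160 x 220 x 22 mm (x, y, z). Origin: centre of its underside, z up. Its +x axis is the direction in which the rail is pressed (away from the robot); its y axis is parallel to the line of the two stops. The stops' centres are at x = +45 mm, the fixed one at y = +50, the hole for the other at y = -50; top face at z = 22.
- hole (a point): Centre of the mouth of the empty blind hole in the jig's top face: 13.2 mm across, 16 mm deep, chamfered mouth; jig coordinates (45, -50, 22) mm. The pin has 1.2 mm of play in it and leans back by up to 0.08 rad when pressed, so the two stops share a push alike only if it acts midway between them on the rail, free to swivel.
- fence_mid (a point): Point on the jig's top face midway between the stops, on the line touched by the rail's back face when it is home; jig coordinates (39, 0, 22) mm. It has the jig's axes.
- fixed_stop: Upright steel stop fixed in the jig plate, 12 mm across, standing 34 mm above the plate. Origin: its centre at the plate's top face.
- pin: Loose steel stop pin, 68 mm long, 60 g, upright in the holder at the start. Shank 12 mm across with a chamfered foot, up to 44 mm; above that a round head 18 mm across from 45 to 66 mm, by which to grip it. Origin: centre of its foot, z along the pin to the head. Standing home in the jig its foot is 16 mm below the plate's top face and its own top 52 mm above it.
- holder: Dark steel holder block fixed to the bench, 50 x 50 x 30 mm, with one hole 13.2 mm across and 20 mm deep in the middle of its top, from which the pin is drawn straight up (the foot starts 20 mm below the block's top, the pin's top stands 48 mm above it). Origin: centre of the underside. It stands left or right of the jig.
- rail: Wooden rail, 36 x 170 x 24 mm (x, y, z), about 150 g, with two countersunk screw holes in its top, lying loose on the jig plate in front of the stops, its long side roughly along the line of the stops. Origin: centre of its underside. When it is home its back long face (+x) touches both stops; then its origin is 18 mm in front of the line of fence_mid.
- salve_tin: Bystander, to be left alone: salve tin, 62 mm across, 35 high. Origin: centre of its underside.
- pot_clear: Bystander, to be left alone: small pale pot with a lid, 50 mm across, 39 high, behind the jig. Origin: centre of its underside.
- pot_grit: Bystander, to be left alone: pot with a wide lid, 66 mm across, 33 high. Origin: centre of its underside.
- pencil: Bystander, to be left alone: pencil, 136 mm long, lying near the front edge. Origin: centre of its underside.
- screwdriver_red: Bystander, to be left alone: screwdriver, 195 mm long, lying at the left near the front edge. Origin: centre of its underside.
- marker: Bystander, to be left alone: marker pen, 135 mm long, lying at the right. Origin: centre of its underside.
- spring_clamp: Bystander, to be left alone: spring clamp, 112 mm long, behind the jig. Origin: centre of its underside.

How it is judged:
On the way:
1. the pin stands fully home in the jig's hole and has been let go (horizontal distance between pin and hole below 0.004 m and z of pin in the frame of jig below 0.0095 m and angle between pin's own z axis and vertical below 0.12 rad and contact force between the fingers and pin below 0.05 N), for 0.3 s.
At the end, for the whole second after the job is handed in: Pin home in the jig hole (foot within 3.5 mm of its floor, 4 mm of its axis, tilt < 0.12 rad). Rail flat on the plate (3 mm, 0.04 rad), back face on the line of the stops (4 mm, 0.04 rad), at rest, pressed by the robot so that each stop takes 1.5 to 11 N from it through the last second (horizontal distance between pin and hole below 0.004 m and z of pin in the frame of jig below 0.0095 m and angle between pin's own z axis and vertical below 0.12 rad and contact force between rail and pin between 1.5 and 11 N and contact force between rail and fixed_stop between 1.5 and 11 N and angle between the y axis of rail and the y axis of jig, either way round below 0.04 rad and angle between rail's own z axis and vertical below 0.04 rad and z of rail in the frame of jig between 0.0195 and 0.0255 m and x of rail in the frame of fence_mid between -0.022 and -0.014 m and linear speed of rail below 0.01 m/s and contact force between any of the arm, the fingers and rail above 1.5 N); the arm keeps its last pose, push and grip.
It fails at once if a bystander is shifted by more than 30 mm (distance of any of salve_tin, pot_clear, pot_grit, pencil, screwdriver_red, marker, spring_clamp from where it was at the start of the episode above 0.03 m).
It also fails if it takes over 72 s, if anything falls off the work surface, if the arm or the gripper's body presses on something with over 40 N, if the wrist force passes 120 N, or if a joint passes its speed limit or range.

### The arm

A 6-joint arm with a two-finger parallel gripper is mounted at the origin on a cart in front of the work surface, level with it; the furniture and walls round the work are solid. World frame = base frame: x ahead of the robot, y to its left, z up, the work surface at z = 0. Lengths are in m, angles in rad, forces in N, time in s.
With the tool pointing down it reaches from about 0.3 to 0.875 m from the base axis. Payload 6.4 kg.
Tool frame: the origin (TCP) lies where the fingers leave the gripper's body, on its centre line; the fingertips stand 73 mm ahead of it and the grasp point (between the pads) lies 54 mm ahead of it; z points along the fingers, y is the line along which they close (so a half turn about z gives the same grasp; the last joint's range is limited). The gripper opens to 85 mm and grips with 20 to 120 N. Pads are 22 mm wide; open, the fingers measure 114 mm over their backs; the gripper's body (76 mm by 85 mm) begins 54 mm behind the grasp point. The pads swing forward as they close: fully open they stand 13 mm farther back than shut.
Start: joints at [-1.429, 0.181, 1.607, -0, 1.354, -0.206], TCP at [0.196, -0.541, 0.304] pointing down, gripper open.
Joint ranges: [-2.99, 2.99], [-0.89, 2.07], [0.3, 2.58], [-1.14, 4.28], [0, 2.63], [-3.12, 3.12]. Speed limits (rad/s): [2.57, 2.57, 3.01, 3.14, 3.14, 3.14].

### API

Orientations are given as a unit quaternion [w, x, y, z].
In Python, from bench import ctrl gives the robot as it stands.
- The arm moves only by the tool carry_out, never from a script. Its argument "steps" is one flat list of numbers, 7 for each row, row after row: the shift along the tool's x, y, z in m, then the turn, a rotation vector about the tool's x, y, z in rad, then the opening, from 0 (shut) to 1 (fully open). In form: [dx, dy, dz, wx, wy, wz, claw, dx, dy, dz, wx, wy, wz, claw, ...]. A call has 1 to 20 rows; each row is the pose to reach, as a shift and turn from the pose commanded when the call began, along the tool's axes at that moment; what a row does not reach only later rows make up. A row lasts 1/10 s, in which the tool goes at most 50 mm and 8.59 degrees, less where a joint would pass 70% of its speed; a pose out of reach is approached as far as the arm can. A call with a gripper value outside its range is refused whole. The fingers move at their own pace and stop on an object; the grip force is fixed at half the most. Time passes only in rows, so rows that repeat a pose let the fingers close. It gives the time, the measured TCP pose, the force, the opening and the grip force at its end, in the units of the state.
- ctrl.get_obs(): the state, without advancing time (a new reading comes with each control period).
- ctrl.camera(name): name is "scene" or "top"; returns the picture (420x560x3 uint8, red, green, blue); there is no depth.
- ctrl.camera_params(name): a dict with "vertical_fov" (degrees; the focal length in pixels is half the picture's height over the tangent of half this angle, whatever the lens; pixels are square), "cx", "cy" (the principal point, pixels), "k1" (the pictures are not rectified: a ray, as slopes to the right and down, at radius r is drawn at 1 + k1 r^2 times it, then the intrinsics apply), "cam_to_world" (4x4, takes a point from camera to world coordinates). Camera axes: x right, y down, z forward; pixel columns grow to the right and rows downward; lengths in m; the calibration is good to about 2 mm. A picture is of the moment at which its call begins. camera_params takes no time and is no camera call.
- ctrl.hand_in(): hands the job in; it is judged then, once.
The state is a dict: "time_s": time; "q": joint angles; "dq": joint speeds; "joint_efforts": joint torques, N m; "eef_pos": TCP position; "eef_rot": TCP orientation; "wrist_force": force on the tool from outside, world axes, zero at the start; "torque": the same for the moment, N m; "opening": opening from 0.0 (shut) to 1.0 (fully open); "grasp_force": force on a finger pad.
Only numpy, scipy, OpenCV 4.12 (cv2) and the standard library are available. Lean on these libraries where they do the work, as an engineer would, in place of code of your own. Each camera call takes 0.05 s, during which the arm holds its last target. There are 200 camera calls.

## Working session

There is one attempt and no reset: what is moved stays moved. The work goes in short steps, Python scripts to look and compute and a tool call to move; the robot and the scene stay as the last step left them, time stands still between calls to the robot, and variables do not carry over. Pictures are saved under pics/ and viewed, at most 10 in all, crops included, and the job is handed in when it is done.

Besides the shell and the picture viewer there is one more tool, called after ">>>" as name(argument=value, ...) on one line, values as JSON. carry_out: Moves the arm, as the interface text tells. Its arguments: {"type":"object","properties":{"steps":{"type":"array"}},"required":["steps"]}

```bash
mkdir -p pics; cat > h.py <<'E'
import numpy as np, cv2
from bench import ctrl
def K(n):
    p=ctrl.camera_params(n); f=210/np.tan(np.radians(p["vertical_fov"])/2)
    return p,f,np.array(p["cam_to_world"])
def ray(n,u,v):
    p,f,T=K(n); d=np.array([(u-p["cx"])/f,(v-p["cy"])/f]); s=d.copy()
    for _ in range(30): s=d/(1+p["k1"]*(s@s))
    return T[:3,3],T[:3,:3]@np.array([s[0],s[1],1])
def onz(n,u,v,z):
    o,d=ray(n,u,v); return o+d*(z-o[2])/d[2]
def proj(n,P):
    p,f,T=K(n); c=T[:3,:3].T@(np.array(P)-T[:3,3]); s=c[:2]/c[2]; s=s*(1+p["k1"]*(s@s))
    return np.array([p["cx"],p["cy"]])+f*s
def snap(n,name):
    im=ctrl.camera(n)[:,:,::-1].copy(); cv2.imwrite(f"pics/{name}.png",im); return im
E
python3 - <<'E'
from h import *
for n in("top","scene"):
    snap(n,n+"0"); p,f,T=K(n); print(n,f,p["cx"],p["cy"],p["k1"],T.round(3).tolist())
o=ctrl.get_obs(); print({k:np.round(v,3).tolist() for k,v in o.items()})
E
```

```text
top 490.9106662747862 279.27037466973013 210.40174978616247 -0.1631045223304979 [[-0.013, -0.987, 0.16, 0.344], [-1.0, 0.016, 0.015, 0.024], [-0.017, -0.16, -0.987, 1.254], [0.0, 0.0, 0.0, 1.0]]
scene 496.18058803060813 281.55781652288186 218.98360825342274 -0.07903910228356682 [[-0.616, -0.512, 0.598, -0.187], [-0.787, 0.394, -0.474, 0.643], [0.007, -0.763, -0.646, 0.863], [0.0, 0.0, 0.0, 1.0]]
{'time_s': 0.1, 'q': [-1.429, 0.181, 1.608, 0.0, 1.354, -0.206], 'dq': [-0.001, -0.002, -0.0, -0.0, -0.001, -0.001], 'joint_efforts': [0.0, -44.588, -35.224, -0.0, 0.004, 0.0], 'eef_pos': [0.196, -0.54, 0.303], 'eef_rot': [-0.001, 0.985, 0.173, 0.0], 'wrist_force': [1.515, -0.215, 0.308], 'torque': [-0.002, 0.018, 0.019], 'grasp_force': 0.0, 'opening': 1.001}
```

View pics/top0.png

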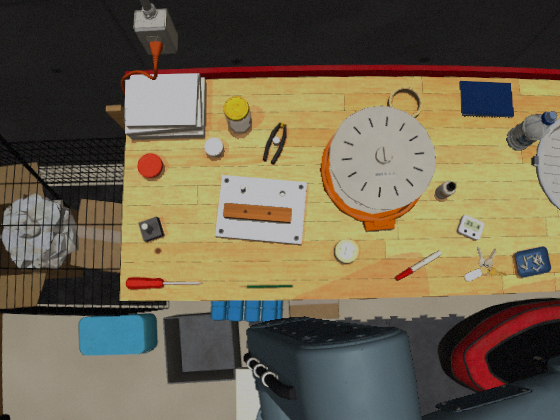

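View pics/scene0.png

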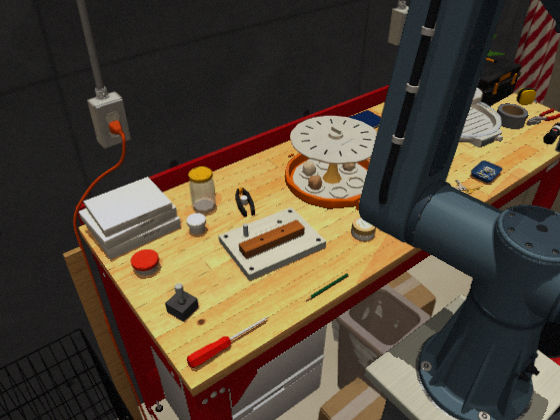

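Top view: jig at about (262,210) with the fixed stop at (243,190) and hole at (283,192), holder with the pin at (151,229); the scene view shows the pin standing at (180,295). I'll measure jig corners and pin next.

```bash
python3 - <<'E'
from h import *
im=cv2.imread("pics/top0.png"); sc=cv2.imread("pics/scene0.png")
hsv=cv2.cvtColor(im,cv2.COLOR_BGR2HSV)
m=((hsv[...,1]<50)&(hsv[...,2]>120)).astype(np.uint8); m[:170]=0;m[250:]=0;m[:,:205]=0;m[:,315:]=0
m=cv2.morphologyEx(m,cv2.MORPH_CLOSE,np.ones((5,5)))
c=max(cv2.findContours(m,0,2)[0],key=cv2.contourArea); h=cv2.convexHull(c)
P=np.array([onz("top",u+0.,v+0.,.022)[:2] for u,v in h[:,0]],np.float32)
r=cv2.minAreaRect(P*1000); print("jig",r,cv2.boxPoints(r).round(1).tolist())
b=((hsv[...,0]<15)&(hsv[...,1]>130)&(hsv[...,2]<230)).astype(np.uint8); b[:198]=0;b[228:]=0;b[:,:218]=0;b[:,300:]=0
c=max(cv2.findContours(b,0,2)[0],key=cv2.contourArea)
P=np.array([onz("top",u,v,.046)[:2] for u,v in c[:,0]],np.float32); r=cv2.minAreaRect(P*1000);print("rail",r)
a=cv2.resize(im[205:255,125:175],(400,400),interpolation=2); d=cv2.resize(sc[275:325,155:205],(400,400),interpolation=2)
e=cv2.resize(im[170:210,220:300],(800,400),interpolation=2)[:, :]
o=np.vstack([np.hstack([a,d]),e])
cv2.imwrite("pics/z1.png",cv2.resize(o,(600,600)))
E
```

```text
jig ((549.3688354492188, 89.07367706298828), (220.02960205078125, 160.50360107421875), 83.89942932128906) [[457.8999938964844, -11.800000190734863], [617.5, -28.799999237060547], [640.9000244140625, 189.89999389648438], [481.29998779296875, 207.0]]
rail ((535.9219360351562, 97.80899047851562), (167.2047882080078, 36.49643325805664), 84.43330383300781)
```

View pics/z1.png

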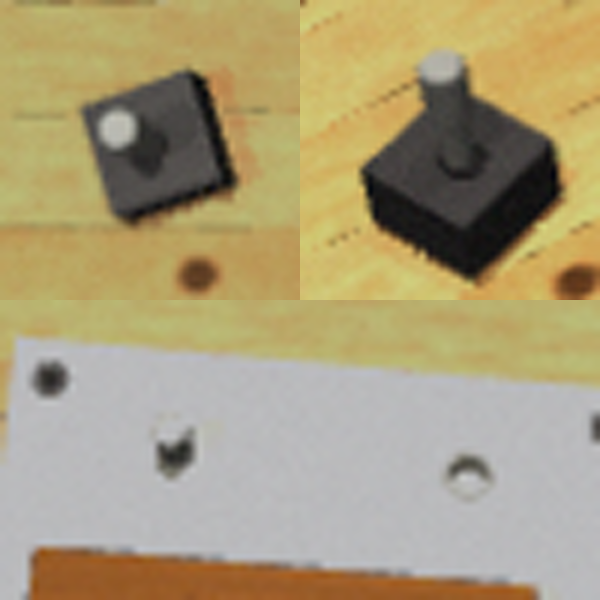

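The zoom shows the pin's top at about (118,130) in the top crop and (442,67) in the scene crop, and the empty hole at (470,475). I'll convert these to world positions.

```bash
cat >> h.py <<'E'
from scipy.spatial.transform import Rotation as R
from scipy.optimize import least_squares
J=np.array([.5494,.0891,0]); YAW=-.1065
def jig(x,y,z): return J+R.from_euler("z",YAW).apply([x,y,z])
def tri(pt,ps,x0):
    return least_squares(lambda X:np.r_[proj("top",X)-pt,proj("scene",X)-ps],x0)
def rel(P,yaw=None):
    "shift in tool axes from present TCP to P; turn about tool z to bring tool x to world angle yaw"
    o=ctrl.get_obs(); w,x,y,z=o["eef_rot"]; r=R.from_quat([x,y,z,w]); M=r.as_matrix()
    print("now",np.round(o["eef_pos"],4),"rel",r.inv().apply(np.array(P)-o["eef_pos"]).round(4))
    if yaw is not None:
        G=np.array([[np.cos(yaw),np.sin(yaw),0],[np.sin(yaw),-np.cos(yaw),0],[0,0,-1]]).T
        print("turn",R.from_matrix(M.T@G).as_rotvec().round(4))
E
python3 - <<'E'
from h import *
f=lambda x,s:(x+.5)/s-.5
pt=np.array([125+f(118,6),205+f(130,6)]); ps=np.array([155+f(142,6),275+f(67,6)])
print(pt,ps); A=onz("top",*pt,.078);B=onz("scene",*ps,.078); print("pin",A,B)
s=tri(pt,ps,(A+B)/2); print(s.x,s.fun)
print("hole img",onz("top",220+f(470,7.5),170+f(175,7.5),.022),"from jig",jig(.045,-.05,.022))
# holder top centre from contour corners in top view
c=np.array([[82,108],[190,72],[222,180],[120,215]]);print("holder",np.mean([onz("top",125+f(u,6),205+f(v,6),.03) for u,v in c],0))
# fixed stop top in both views predicted
print("stop",proj("top",jig(.045,.05,.056)),proj("scene",jig(.045,.05,.056)), "hole px", proj("scene",jig(.045,-.05,.022)))
rel(np.r_[s.x[:2],.2],YAW)
E
```

```text
[144.25 226.25] [178.25 285.75]
pin [0.50070733 0.37348447 0.078     ] [0.50087077 0.3748971  0.078     ]
[0.50126783 0.37428601 0.0770539 ] [-0.20038605 -0.17262856  0.21933591  0.05932006]
hole img [0.58913974 0.03390765 0.022     ] from jig [0.5888301  0.03459984 0.022     ]
holder [0.50107676 0.37212513 0.03      ]
stop [241.9423719  186.86213271] [245.33660309 224.1472199 ] hole px [279.46867992 220.92636656]
now [ 0.1959 -0.5402  0.3031] rel [ 0.5987 -0.7555  0.1044]
turn [-0.0016  0.      0.4543]
```

>>> carry_out(steps=[0.0075,-0.0094,0.005,0,0,0.01,1,0.0225,-0.028,0.015,0,0,0.04,1,0.045,-0.057,0.03,0,0,0.08,1,0.075,-0.094,0.05,0,0,0.12,1,0.105,-0.132,0.05,0,0,0.16,1,0.135,-0.17,0.05,0,0,0.2,1,0.165,-0.208,0.05,0,0,0.24,1,0.195,-0.246,0.05,0,0,0.28,1,0.225,-0.284,0.05,0,0,0.32,1,0.255,-0.322,0.05,0,0,0.36,1,0.285,-0.36,0.05,0,0,0.4,1,0.315,-0.398,0.05,0,0,0.454,1,0.345,-0.436,0.05,0,0,0.454,1,0.375,-0.474,0.05,0,0,0.454,1,0.405,-0.512,0.05,0,0,0.454,1,0.435,-0.55,0.05,0,0,0.454,1,0.465,-0.588,0.05,0,0,0.454,1,0.495,-0.626,0.05,0,0,0.454,1,0.525,-0.664,0.05,0,0,0.454,1,0.555,-0.702,0.05,0,0,0.454,1])

```text
time_s: 2.1
eef_pos: [0.4776, 0.3108, 0.2532]
eef_rot: [0.0, 0.999, -0.053, -0.0]
wrist_force: [0.5, -1.2, 1.0]
opening: 1.002
grasp_force: 0.0
```

```bash
python3 - <<'E'
from h import *
rel([.501,.374,.14],YAW); print(ctrl.get_obs()["wrist_force"])
E
```

```text
now [0.4776 0.3108 0.2532] rel [ 0.0167 -0.0653  0.1132]
turn [0.0004 0.0008 0.0006]
[ 0.45515601 -1.24231861  1.02321341]
```

>>> carry_out(steps=[0.006,-0.025,0,0,0,0,1,0.012,-0.045,0,0,0,0,1,0.0155,-0.06,0.01,0,0,0,1,0.0167,-0.0653,0.025,0,0,0,1,0.0167,-0.0653,0.05,0,0,0,1,0.0167,-0.0653,0.075,0,0,0,1,0.0167,-0.0653,0.1,0,0,0,1,0.0167,-0.0653,0.118,0,0,0,1,0.0167,-0.0653,0.13,0,0,0,1,0.0167,-0.0653,0.136,0,0,0,1,0.0167,-0.0653,0.136,0,0,0,0.4,0.0167,-0.0653,0.136,0,0,0,0.3,0.0167,-0.0653,0.136,0,0,0,0,0.0167,-0.0653,0.136,0,0,0,0,0.0167,-0.0653,0.136,0,0,0,0,0.0167,-0.0653,0.136,0,0,0,0,0.0167,-0.0653,0.136,0,0,0,0,0.0167,-0.0653,0.136,0,0,0,0])

```text
time_s: 3.9
eef_pos: [0.5026, 0.3723, 0.1188]
eef_rot: [-0.001, 0.999, -0.053, 0.001]
wrist_force: [-0.7, 2.2, 5.4]
opening: 0.189
grasp_force: 58.8
```

>>> carry_out(steps=[0,0,-0.004,0,0,0,0,0,0,-0.01,0,0,0,0,0,0,-0.02,0,0,0,0,0,0,-0.03,0,0,0,0,0,0,-0.045,0,0,0,0,0,0,-0.06,0,0,0,0,0,0,-0.07,0,0,0,0,0,0,-0.07,0,0,0,0])

```text
time_s: 4.7
eef_pos: [0.5031, 0.3721, 0.1906]
eef_rot: [-0.001, 0.999, -0.053, 0.002]
wrist_force: [-0.2, 0.3, -0.4]
opening: 0.192
grasp_force: 58.6
```

```bash
python3 - <<'E'
from h import *
h=jig(.045,-.05,.187); print(h); rel([h[0],h[1],.187],YAW)
a=snap("top","t2");b=snap("scene","s2")
o=ctrl.get_obs()["eef_pos"]
P=[*o[:2],.055+.06]; u,v=proj("top",P).astype(int);x,y=proj("scene",P).astype(int);print(u,v,x,y)
cv2.imwrite("pics/z2.png",np.hstack([cv2.resize(a[v-40:v+40,u-30:u+30],(390,520),interpolation=2),cv2.resize(b[y-35:y+45,x-30:x+30],(390,520),interpolation=2)]))
E
```

```text
[0.5888301  0.03459984 0.187     ]
now [0.5031 0.3721 0.1906] rel [0.121  0.3266 0.0033]
turn [-0.002  -0.0035  0.0003]
140 223 177 272
```

View pics/z2.png

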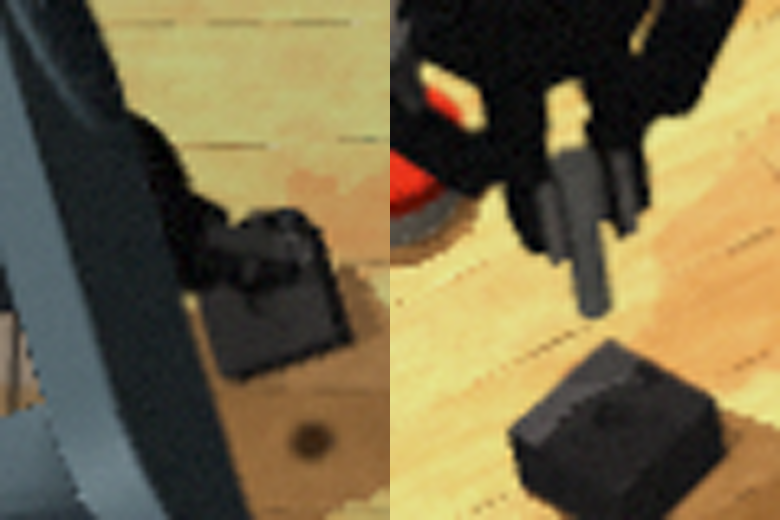

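The pin hangs upright in the fingers (scene crop: foot at about (595,312)), clear of the holder. Moving above the hole.

>>> carry_out(steps=[0.0035,0.0095,0,0,0,0,0,0.0105,0.028,0,0,0,0,0,0.021,0.056,0,0,0,0,0,0.035,0.093,0,0,0,0,0,0.0493,0.1313,0,0,0,0,0,0.0637,0.17,0,0,0,0,0,0.078,0.208,0,0,0,0,0,0.092,0.2453,0,0,0,0,0,0.103,0.2747,0,0,0,0,0,0.113,0.301,0,0,0,0,0,0.119,0.317,0,0,0,0,0,0.122,0.325,0,0,0,0,0,0.1225,0.3266,0,0,0,0,0,0.1225,0.3266,0,0,0,0,0,0.1225,0.3266,0.01,0,0,0,0,0.1225,0.3266,0.02,0,0,0,0,0.1225,0.3266,0.03,0,0,0,0,0.1225,0.3266,0.035,0,0,0,0,0.1225,0.3266,0.035,0,0,0,0,0.1225,0.3266,0.035,0,0,0,0])

```text
time_s: 6.8
eef_pos: [0.5892, 0.034, 0.1527]
eef_rot: [-0.0, 0.999, -0.053, -0.0]
wrist_force: [1.0, 1.0, -0.4]
opening: 0.193
grasp_force: 58.6
```

```bash
python3 - <<'E'
from h import *
h=jig(.045,-.05,.155); rel(h,YAW)
a=snap("top","t3");b=snap("scene","s3")
u,v=proj("top",jig(.045,-.05,.04)).astype(int);x,y=proj("scene",jig(.045,-.05,.04)).astype(int);print(u,v,x,y)
cv2.imwrite("pics/z3.png",np.hstack([cv2.resize(a[v-25:v+25,u-20:u+20],(400,500),interpolation=2),cv2.resize(b[y-25:y+25,x-20:x+20],(400,500),interpolation=2)]))
print(ctrl.get_obs()["wrist_force"])
E
```

```text
now [0.5892 0.034  0.1527] rel [-0.0005 -0.0005 -0.0023]
turn [0.     0.0003 0.0004]
281 191 279 215
[-0.45206763 -0.88711429 -1.39597037]
```

View pics/z3.png

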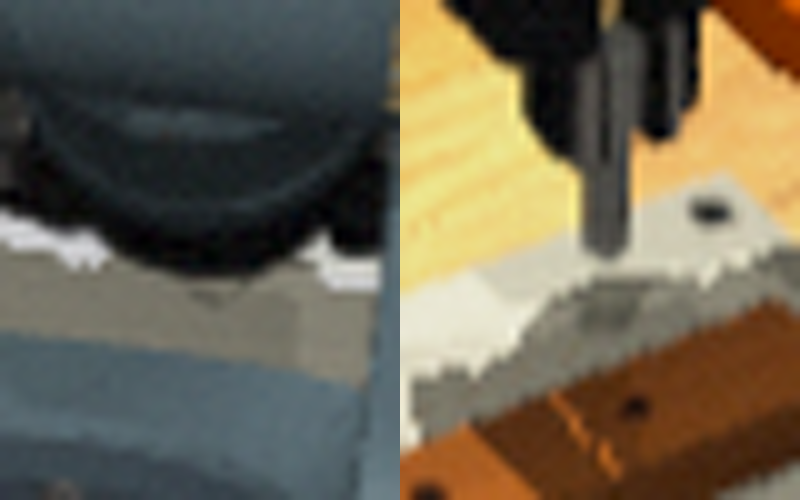

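The scene crop shows the foot at about (604,248) just above the shadowed hole around (607,303). I'll stretch the contrast to compare the two.

```bash
python3 - <<'E'
from h import *
b=cv2.imread("pics/s3.png")[190:240,259:299]; 
g=cv2.resize(b,(640,800),interpolation=cv2.INTER_CUBIC)[240:840].astype(float)
g=np.clip((g-60)*2.2,0,255).astype(np.uint8)
for P,c in((jig(.045,-.05,.022),(0,0,255)),):
    u,v=(proj("scene",P)-[259,190]+.5)*16-[0,240]; cv2.circle(g,(int(u),int(v)),3,c,-1)
cv2.imwrite("pics/z4.png",g[:560])
# where would foot (at TCP xy, z .044) project, and its pixel shift per mm
o=ctrl.get_obs()["eef_pos"]; F=np.array([o[0],o[1],.044])
q=lambda P:(proj("scene",P)-[259,190]+.5)*16-[0,240]
print("foot pred",q(F),"d/dx mm",q(F+[.001,0,0])-q(F),"d/dy",q(F+[0,.001,0])-q(F),"dz",q(F+[0,0,.001])-q(F))
E
```

```text
foot pred [336.75179083 155.10040481] d/dx mm [-3.79836154 -3.13396086] d/dy [-4.88834101  2.41040063] dz [ 0.02938702 -4.7653253 ]
```

View pics/z4.png

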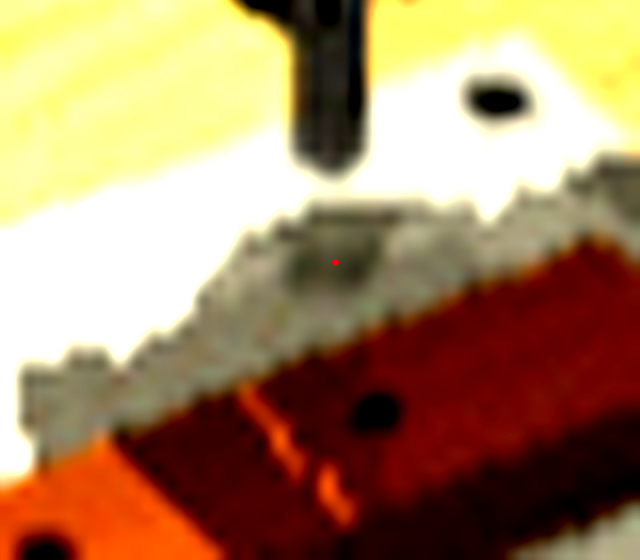

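The hole's centre is about (335,257) and the foot is at column 330, so the offset is about 0.5–0.8 mm. Correcting and descending to the mouth.

>>> carry_out(steps=[-0.0004,0.0006,0,0,0,0,0,-0.0004,0.0006,0.006,0,0,0,0,-0.0004,0.0006,0.012,0,0,0,0,-0.0004,0.0006,0.017,0,0,0,0,-0.0004,0.0006,0.02,0,0,0,0,-0.0004,0.0006,0.022,0,0,0,0,-0.0004,0.0006,0.024,0,0,0,0,-0.0004,0.0006,0.026,0,0,0,0,-0.0004,0.0006,0.026,0,0,0,0,-0.0004,0.0006,0.026,0,0,0,0])

```text
time_s: 7.9
eef_pos: [0.5889, 0.0334, 0.127]
eef_rot: [-0.0, 0.999, -0.053, 0.0]
wrist_force: [1.2, -1.4, -1.0]
opening: 0.186
grasp_force: 58.6
```

>>> carry_out(steps=[0,0,0.002,0,0,0,0,0,0,0.004,0,0,0,0,0,0,0.006,0,0,0,0,0,0,0.008,0,0,0,0,0,0,0.0095,0,0,0,0,0,0,0.011,0,0,0,0,0,0,0.011,0,0,0,0,0,0,0.011,0,0,0,0])

```text
time_s: 8.7
eef_pos: [0.5888, 0.0334, 0.1157]
eef_rot: [-0.0, 0.999, -0.053, 0.0]
wrist_force: [1.5, -0.1, -1.1]
opening: 0.189
grasp_force: 58.5
```

>>> carry_out(steps=[0,0,0.001,0,0,0,0,0,0,0.002,0,0,0,0,0,0,0.002,0,0,0,0])

```text
time_s: 9.0
eef_pos: [0.5892, 0.0334, 0.1147]
eef_rot: [0.0, 0.999, -0.053, 0.0]
wrist_force: [-0.2, -0.0, 4.5]
opening: 0.187
grasp_force: 59.3
```

>>> carry_out(steps=[0,0,0,0,0,0,0.4,0,0,0,0,0,0,0.6,0,0,0,0,0,0,0.6,0,0,0,0,0,0,0.6,0,0,0,0,0,0,0.6,0,0,0,0,0,0,0.6,0,0,-0.005,0,0,0,0.6,0,0,-0.015,0,0,0,0.6,0,0,-0.03,0,0,0,0.6,0,0,-0.05,0,0,0,0.6,0,0,-0.07,0,0,0,0.6,0,0,-0.08,0,0,0,0.6,-0.01,0,-0.08,0,0,0,0,-0.03,-0.005,-0.08,0,0,0.08,0,-0.055,-0.02,-0.08,0,0,0.2,0,-0.08,-0.035,-0.08,0,0,0.32,0,-0.1,-0.045,-0.08,0,0,0.45,0,-0.112,-0.05,-0.08,0,0,0.57,0,-0.115,-0.05,-0.08,0,0,0.69,0,-0.115,-0.05,-0.08,0,0,0.785,0])

```text
time_s: 11.0
eef_pos: [0.4777, 0.0958, 0.1929]
eef_rot: [0.0, 0.902, -0.433, -0.001]
wrist_force: [0.4, 0.3, -0.7]
opening: 0.004
grasp_force: 0.0
```

```bash
python3 - <<'E'
from h import *
b=snap("scene","s5"); a=snap("top","t5")
for n,P in(("pin top",jig(.045,-.05,.074)),("stop",jig(.045,.05,.056)),("railfront",jig(-.032,0,.046))): print(n,proj("scene",P),proj("top",P))
cv2.imwrite("pics/z5.png",np.hstack([cv2.resize(b[185:285,210:330],(480,400),interpolation=2),cv2.resize(a[165:245,210:310],(320,400))]))
o=ctrl.get_obs();print(o["wrist_force"],o["opening"])
# tool x now at YAW-.785 ; contact corner lateral offset
rel(jig(-.070,0,.10),YAW-.785)
E
```

```text
pin top [279.56359739 205.37917226] [281.72137925 188.89305135]
stop [245.33660309 224.1472199 ] [241.9423719  186.86213271]
railfront [278.70338874 237.86419321] [258.98447306 219.63278898]
[-0.87741168 -0.22868469  0.13772258] 0.00014393303128443078
now [0.4784 0.0955 0.1931] rel [ 0.0002 -0.0018  0.0931]
turn [ 0.0012  0.0011 -0.0001]
```

View pics/z5.png

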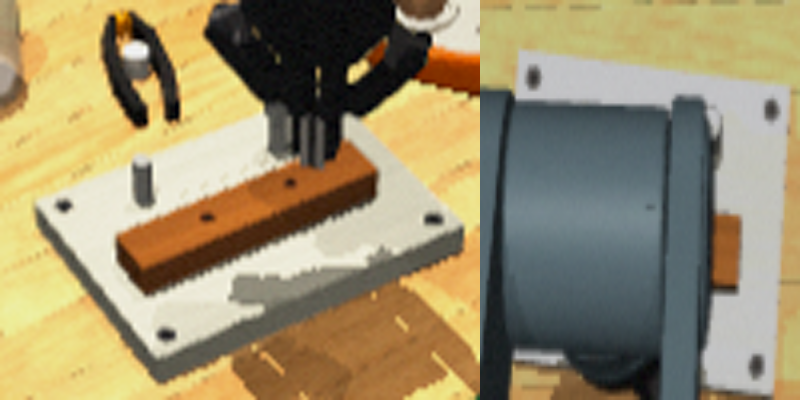

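The scene view shows the pin shank standing upright at (281,125), like the fixed stop at (143,180), with the rail untouched. Now going down in front of the rail.

>>> carry_out(steps=[0.002,0,0.01,0,0,0,0,0.002,0,0.03,0,0,0,0,0.002,0,0.055,0,0,0,0,0.002,0,0.075,0,0,0,0,0.002,0,0.088,0,0,0,0,0.002,0,0.093,0,0,0,0,0.002,0,0.093,0,0,0,0,0.0055,-0.0035,0.093,0,0,0,0,0.009,-0.007,0.093,0,0,0,0,0.0126,-0.0106,0.093,0,0,0,0,0.0126,-0.0106,0.093,0,0,0,0])

```text
time_s: 12.2
eef_pos: [0.4973, 0.092, 0.1017]
eef_rot: [-0.0, 0.902, -0.431, 0.001]
wrist_force: [-0.6, -0.2, -0.1]
opening: -0.002
grasp_force: 0.0
```

```bash
cat >> h.py <<'E'
def jf():
    o=ctrl.get_obs(); r=R.from_euler("z",-YAW); print("t",o["time_s"],"tcp jig mm",(r.apply(np.array(o["eef_pos"])-J)*1e3).round(1),"F jig",r.apply(o["wrist_force"]).round(1))
E
python3 - <<'E'
from h import *
jf()
for i in range(3): ctrl.camera("top"); jf()
E
```

```text
t 12.2 tcp jig mm [-52.1  -2.6 101.7] F jig [-0.6 -0.2 -0.1]
t 12.25 tcp jig mm [-52.8  -2.6 101.4] F jig [-0.7 -0.6  0.8]
t 12.3 tcp jig mm [-53.3  -2.6 101.1] F jig [ 0.6 -0.6 -0.3]
t 12.35 tcp jig mm [-53.5  -2.6 101. ] F jig [ 0.4  0.2 -0. ]
```

>>> carry_out(steps=[0.0015,-0.0015,0.001,0,0,0,0,0.003,-0.003,0.002,0,0,0,0,0.005,-0.005,0.002,0,0,0,0,0.007,-0.007,0.002,0,0,0,0,0.009,-0.009,0.002,0,0,0,0,0.011,-0.011,0.002,0,0,0,0,0.013,-0.013,0.002,0,0,0,0,0.015,-0.015,0.002,0,0,0,0,0.017,-0.017,0.002,0,0,0,0,0.0185,-0.0185,0.002,0,0,0,0,0.02,-0.02,0.002,0,0,0,0,0.021,-0.021,0.002,0,0,0,0,0.022,-0.022,0.002,0,0,0,0,0.0226,-0.0226,0.002,0,0,0,0,0.0226,-0.0226,0.002,0,0,0,0])

```text
time_s: 13.85
eef_pos: [0.5278, 0.0888, 0.0989]
eef_rot: [-0.0, 0.902, -0.431, 0.0]
wrist_force: [-1.5, 0.1, -0.4]
opening: -0.004
grasp_force: 0.3
```

```bash
python3 - <<'E'
from h import *
jf()
b=snap("scene","s6")
cv2.imwrite("pics/z6.png",cv2.resize(b[185:285,210:330],(720,600),interpolation=2))
jf()
E
```

```text
t 13.85 tcp jig mm [-21.5  -2.6  98.9] F jig [-1.5 -0.1 -0.4]
t 13.9 tcp jig mm [-21.5  -2.6  98.9] F jig [-0.8  0.   0.4]
```

View pics/z6.png

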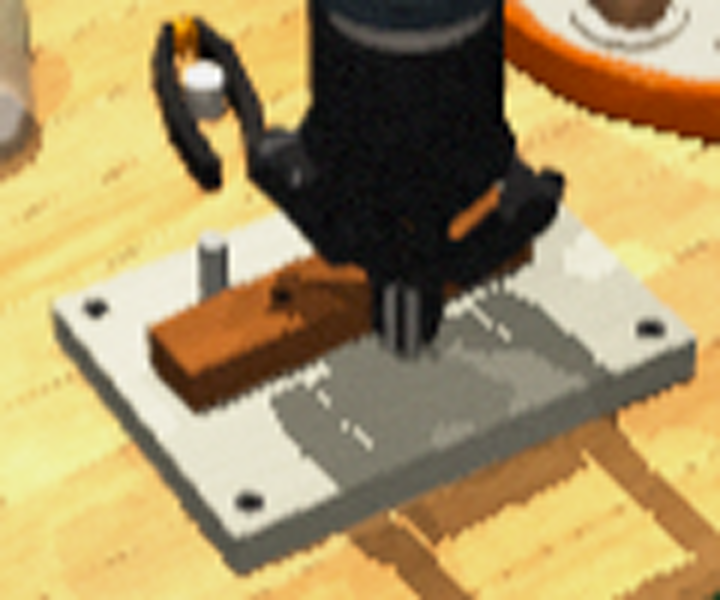

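The scene shows the finger corner against the rail's front at its middle, and the rail slid most of the way with a small gap left to the stop at (212,265). Creeping on.

>>> carry_out(steps=[0.0007,-0.0007,0,0,0,0,0,0.0014,-0.0014,0,0,0,0,0,0.0021,-0.0021,0,0,0,0,0,0.0028,-0.0028,0,0,0,0,0,0.0035,-0.0035,0,0,0,0,0,0.0042,-0.0042,0,0,0,0,0,0.0042,-0.0042,0,0,0,0,0,0.0042,-0.0042,0,0,0,0,0])

```text
time_s: 14.7
eef_pos: [0.5337, 0.0882, 0.0989]
eef_rot: [-0.0, 0.902, -0.431, 0.0]
wrist_force: [0.2, -0.3, 0.4]
opening: -0.003
grasp_force: 0.3
```

```bash
python3 -c "
from h import *
jf()"
```

```text
t 14.7 tcp jig mm [-15.5  -2.6  98.9] F jig [ 0.2 -0.3  0.4]
```

>>> carry_out(steps=[0.0004,-0.0004,0,0,0,0,0,0.0008,-0.0008,0,0,0,0,0,0.0012,-0.0012,0,0,0,0,0,0.0014,-0.0014,0,0,0,0,0,0.0014,-0.0014,0,0,0,0,0,0.0014,-0.0014,0,0,0,0,0])

```text
time_s: 15.3
eef_pos: [0.5355, 0.088, 0.0989]
eef_rot: [-0.0, 0.902, -0.431, 0.0]
wrist_force: [-1.0, -0.1, -1.2]
opening: -0.0
grasp_force: 0.5
```

>>> carry_out(steps=[0.0004,-0.0004,0,0,0,0,0,0.0008,-0.0008,0,0,0,0,0,0.0012,-0.0012,0,0,0,0,0,0.0014,-0.0014,0,0,0,0,0,0.0014,-0.0014,0,0,0,0,0,0.0014,-0.0014,0,0,0,0,0])

```text
time_s: 15.9
eef_pos: [0.5374, 0.0878, 0.0989]
eef_rot: [0.0, 0.902, -0.431, -0.0]
wrist_force: [-0.5, 0.4, -0.3]
opening: -0.002
grasp_force: 0.8
```

>>> carry_out(steps=[0.0004,-0.0004,0,0,0,0,0,0.0008,-0.0008,0,0,0,0,0,0.0012,-0.0012,0,0,0,0,0,0.0014,-0.0014,0,0,0,0,0,0.0014,-0.0014,0,0,0,0,0,0.0014,-0.0014,0,0,0,0,0])

```text
time_s: 16.5
eef_pos: [0.5394, 0.0876, 0.0989]
eef_rot: [-0.0, 0.902, -0.431, -0.0]
wrist_force: [-2.3, 0.4, 0.2]
opening: 0.001
grasp_force: 1.1
```

```bash
python3 - <<'E'
from h import *
jf()
b=snap("scene","s7")
cv2.imwrite("pics/z7.png",cv2.resize(b[185:285,210:330],(720,600),interpolation=2))
jf()
E
```

```text
t 16.5 tcp jig mm [-9.8 -2.5 98.9] F jig [-2.3  0.1  0.2]
t 16.55 tcp jig mm [-9.8 -2.6 98.9] F jig [-3.2  1.1  0.1]
```

View pics/z7.png

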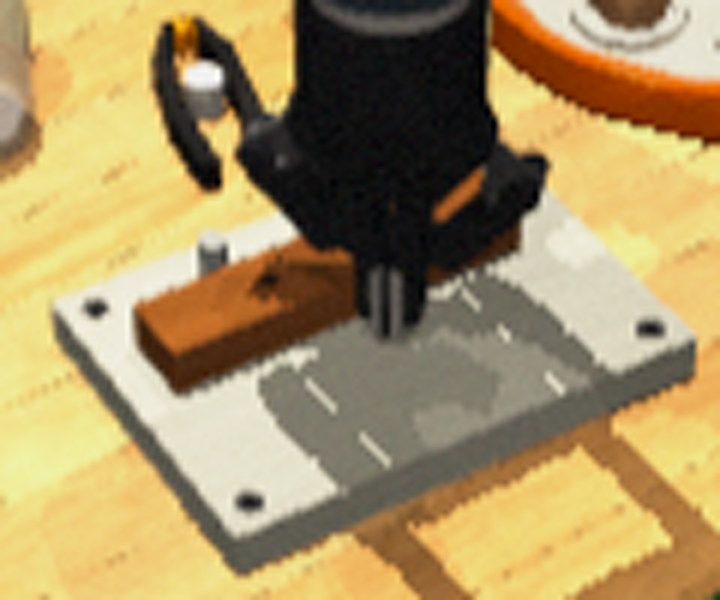

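The rail now reaches the fixed stop at (212,260) and the force is rising (about 3 N). Building up the push in small increments.

>>> carry_out(steps=[0.0002,-0.0002,0,0,0,0,0,0.0004,-0.0004,0,0,0,0,0,0.0006,-0.0006,0,0,0,0,0,0.0007,-0.0007,0,0,0,0,0,0.0007,-0.0007,0,0,0,0,0,0.0007,-0.0007,0,0,0,0,0])

```text
time_s: 17.15
eef_pos: [0.5401, 0.0876, 0.0988]
eef_rot: [0.0, 0.902, -0.431, -0.0]
wrist_force: [-5.1, 2.0, 1.7]
opening: 0.001
grasp_force: 2.4
```

```bash
cat >> h.py <<'E'
def avg(n=6):
    r=R.from_euler("z",-YAW); L=[]
    for _ in range(n):
        ctrl.camera("scene"); o=ctrl.get_obs(); L.append(np.r_[r.apply(np.array(o["eef_pos"])-J)*1e3,r.apply(o["wrist_force"]),r.apply(o["torque"])])
    print("t",o["time_s"],"tcp",np.mean(L,0)[:3].round(2),"F",np.mean(L,0)[3:6].round(2),"M",np.mean(L,0)[6:].round(3))
E
python3 -c "
from h import *
avg()"
```

```text
t 17.45 tcp [-9.05 -2.52 98.77] F [-4.68  2.1   1.57] M [0.309 0.736 0.05 ]
```

>>> carry_out(steps=[0.0002,-0.0003,0,0,0,0,0,0.0004,-0.0006,0,0,0,0,0,0.0006,-0.0009,0,0,0,0,0,0.0006,-0.001,0,0,0,0,0,0.0006,-0.001,0,0,0,0,0,0.0006,-0.001,0,0,0,0,0])

```text
time_s: 18.05
eef_pos: [0.5405, 0.0876, 0.0987]
eef_rot: [0.001, 0.902, -0.431, -0.001]
wrist_force: [-7.5, 2.3, 3.6]
opening: -0.003
grasp_force: 4.0
```

```bash
python3 -c "
from h import *
avg()"
```

```text
t 18.35 tcp [-8.71 -2.38 98.62] F [-7.98  1.08  4.04] M [0.173 1.188 0.058]
```

>>> carry_out(steps=[0.0002,-0.0003,0,0,0,0,0,0.0003,-0.0005,-0.0002,0,0,0,0,0.0003,-0.0005,-0.0002,0,0,0,0,0.0003,-0.0005,-0.0002,0,0,0,0,0.0003,-0.0005,-0.0002,0,0,0,0])

```text
time_s: 18.85
eef_pos: [0.5406, 0.0877, 0.0986]
eef_rot: [0.001, 0.902, -0.431, -0.002]
wrist_force: [-8.0, 1.9, 4.7]
opening: -0.0
grasp_force: 4.6
```

```bash
python3 - <<'E'
from h import *
avg()
im=snap("scene","s8"); snap("top","t8")
for n,x,y in(("far front",-.0-0,0),): pass
# expected home rail outline (yaw of jig, y shift unknown) on top of picture
v=cv2.resize(im[185:285,210:330],(720,600),interpolation=cv2.INTER_CUBIC)
q=lambda P:tuple(int(i) for i in ((proj("scene",P)-[210,185]+.5)*6-.5))
for x in(.003,.039): cv2.line(v,q(jig(x,-.1,.046)),q(jig(x,.11,.046)),(255,255,0),1)
cv2.imwrite("pics/z8.png",v)
E
```

```text
t 19.15 tcp [-8.56 -2.32 98.64] F [-9.16  0.49  4.57] M [0.087 1.386 0.049]
```

View pics/z8.png

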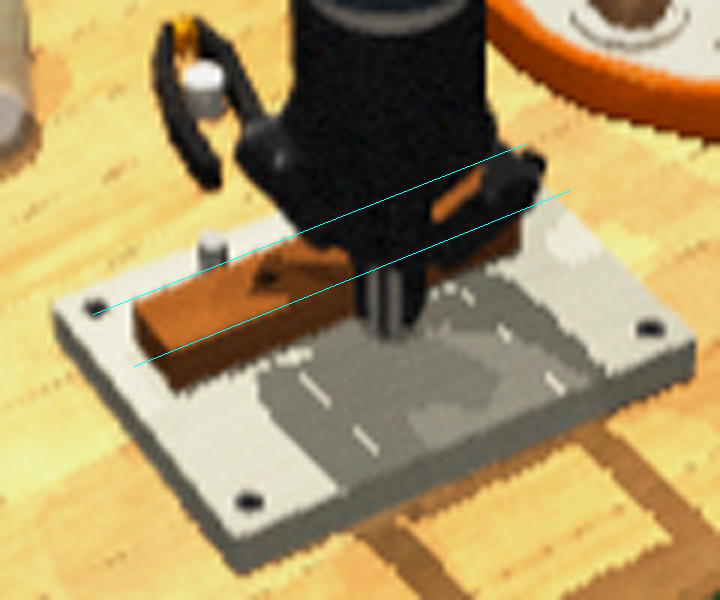

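The rail's top edges lie along the predicted home lines on both sides, left (135,310)–(175,350) and right (520,215), so it is home and square. One small increment to about 10 N, then I hand in.

>>> carry_out(steps=[0.0001,-0.0001,-0.0001,0,0,0,0,0.0002,-0.0002,-0.0002,0,0,0,0,0.0002,-0.0002,-0.0002,0,0,0,0,0.0002,-0.0002,-0.0002,0,0,0,0,0.0002,-0.0002,-0.0002,0,0,0,0,0.0002,-0.0002,-0.0002,0,0,0,0])

```text
time_s: 19.85
eef_pos: [0.5407, 0.0877, 0.0987]
eef_rot: [0.001, 0.902, -0.431, -0.002]
wrist_force: [-8.7, 1.7, 3.9]
opening: -0.002
grasp_force: 4.8
```

```bash
python3 - <<'E'
from h import *
avg(10)
avg(10)
print(ctrl.hand_in())
E
```

```text
t 20.35 tcp [-8.51 -2.31 98.67] F [-9.49  0.3   4.03] M [0.071 1.434 0.049]
t 20.85 tcp [-8.51 -2.31 98.67] F [-9.46  0.05  3.91] M [0.077 1.443 0.048]
the job is handed in; nothing more can be done
None
```

I handed the job in with the pin standing home in the jig hole and let go, and the rail square against both stops under a steady push of about 9.5 N near midway between them; the split between the two stops is inferred from the wrist readings, and the hand-in returned no verdict.

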